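# Sort the physics practical kit back into its trays

### The job

Clear the bench after the practical: put both brass weights in the white tray, both transformer coils in the blue tray and the iron core bar in the red tray. Set each one down on the tray's floor rather than dropping it, weights and coils standing upright as they are now and the bar lying flat, nothing resting on a wall or on another thing. Leave the meter and the jar where they stand.

Things in the scene. Friction and masses are not known exactly. Their poses are not given: they have to be found in the camera images.
- weight_big_center (a point): large brass laboratory weight: upright cylinder 40 mm in diameter and 36 mm high with a thin neck and a grip knob of 22 mm diameter on top, 56 mm high overall; about 0.42 kg. Stands upright at the start. Point on its axis, half-way up (28 mm above its underside); z up along its axis. Round: yaw does not matter.
- weight_small_center (a point): small brass laboratory weight: upright cylinder 30 mm in diameter and 30 mm high with a thin neck and a grip knob of 18 mm diameter on top, 46 mm high overall; about 0.2 kg. Stands upright at the start. Point on its axis, half-way up (23 mm above its underside); z up along its axis. Round: yaw does not matter.
- coil_green_center (a point): plug-in transformer coil: a plain block 46 (x) x 60 (y) x 50 mm high with green plastic end plates above and below a copper winding, a black square and two small sockets on its top face (markings only, no hole); about 0.22 kg. Stands upright at the start. Point at its centre, half-way up (25 mm above its underside); own x along the 46 mm width (the width to grip), own y along the 60 mm length, z up.
- coil_orange_center (a point): plug-in transformer coil: a plain block 46 (x) x 60 (y) x 50 mm high with orange plastic end plates above and below a copper winding, a black square and two small sockets on its top face (markings only, no hole); about 0.22 kg. Stands upright at the start. Point at its centre, half-way up (25 mm above its underside); own x along the 46 mm width (the width to grip), own y along the 60 mm length, z up.
- core_bar_center (a point): laminated iron core bar, dark grey steel with fine lighter stripes, 26 (x) x 100 (y) x 26 mm high, lying flat; about 0.5 kg. Point at its centre, half-way up (13 mm above its underside); own x across the 26 mm width (the width to grip), own y along its length, z up.
- tray_white: White plastic tray fixed to the bench, open at the top, no lid or dividers, outer size 120 (x) x 170 (y) x 30 mm high, walls and floor 4 mm thick (inside 112 x 162 mm, inner floor 4 mm above the bench). Origin at the centre of its underside, at bench height; own x is the short side, own y the long side, z up. Half a turn makes no difference.
- tray_blue: Blue plastic tray fixed to the bench, open at the top, no lid or dividers, outer size 120 (x) x 170 (y) x 30 mm high, walls and floor 4 mm thick (inside 112 x 162 mm, inner floor 4 mm above the bench). Origin at the centre of its underside, at bench height; own x is the short side, own y the long side, z up. Half a turn makes no difference.
- tray_red: Red plastic tray fixed to the bench, open at the top, no lid or dividers, outer size 120 (x) x 170 (y) x 30 mm high, walls and floor 4 mm thick (inside 112 x 162 mm, inner floor 4 mm above the bench). Origin at the centre of its underside, at bench height; own x is the short side, own y the long side, z up. Half a turn makes no difference.
- meter_front (a point): bystander: cream-coloured bench galvanometer with a sloping dial, 150 (x) x 200 (y) mm, about 105 mm high, 1.6 kg, standing loose beyond the trays. Point at the middle of the lower edge of its front, the side nearest the robot; own x points away from the robot, through the meter.
- jar: bystander: amber glass jar with a black cap and a paper label, 64 mm in diameter, 95 mm high, standing loose beyond the trays. Origin at the centre of its underside.

How it is judged:
By the outcome, as a careful person would: the job done as asked, in the order asked, and still so for the second after the job is handed in, with the robot touching nothing.
It also fails if it takes over 128 s, if anything falls off the work surface, if the arm or the gripper's body presses on something with over 40 N, if the wrist force passes 120 N, or if a joint passes its speed limit or range.

### The arm

A 6-joint arm with a two-finger parallel gripper is mounted at the origin on the work surface. World frame = base frame: x ahead of the robot, y to its left, z up, the work surface at z = 0. Lengths are in m, angles in degrees, forces in N, time in s.
With the tool pointing down it reaches from about 0.4 to 0.825 m from the base axis. Payload 7 kg.
Tool frame: the origin (TCP) lies on the front face of the gripper's body, between the roots of the fingers; the fingertips stand 66 mm ahead of it and the grasp point (between the pads) lies 47 mm ahead of it; z points along the fingers, y is the line along which they close (so a half turn about z gives the same grasp; the last joint's range is limited). The gripper opens to 88 mm and grips with 3 to 60 N. Pads are 19 mm wide; open, the fingers measure 130 mm over their backs; the gripper's body (78 mm by 193 mm) begins 47 mm behind the grasp point.
Start: joints at [-54.196, 20.546, 0.682, 0, -70.136, -16.507], TCP at [0.223, -0.637, 0.292] pointing down, gripper open.
Joint ranges: [-176.03, 176.03], [-82.01, 121.73], [-58.28, 71.71], [-173.87, 95.51], [-174.79, -0.11], [-173.66, 173.66]. Speed limits (degrees/s): [136.94, 136.94, 172.46, 180, 180, 180].

### API

Orientations are given as [roll, pitch, yaw] about the fixed x, y, z axes, in that order (R = Rz(yaw) Ry(pitch) Rx(roll)).
In Python, from plant import ctrl gives the robot as it stands.
- The arm moves only by the tool send_rows, never from a script. Its argument "deltas" is a list of rows, each a list of 2 entries, a list of its own where there are three numbers: the shift along the tool's x, y, z each as a share of 800 mm, from -1 to 1, then the turn about the tool's z as a share of 90 degrees, from -1 to 1. A call has exactly 5 rows; each row is the pose to reach, as a shift and turn from the pose commanded when the call began, along the tool's axes at that moment; what a row does not reach only later rows make up. A row lasts 1/12 s, in which the tool goes at most 41.7 mm and 7.16 degrees, less where a joint would pass 70% of its speed; a pose out of reach is approached as far as the arm can. A call with a number of a shift or a turn outside -1 to 1 is refused whole. A call with a gripper value outside its range is refused whole. "gripper" is the opening, from 0 (shut) to 1 (fully open), set as the call begins (left out, the last holds). The fingers move at their own pace and stop on an object; the grip force is fixed at half the most. Time passes only in rows, so rows that repeat a pose let the fingers close, or fill a call up. It gives the time, the measured TCP pose, the force, the opening and the grip force at its end, in the units of the state.
- ctrl.get_obs(): the state, without advancing time (a new reading comes with each control period).
- ctrl.snapshot(name): name is "side" or "top"; returns a dict with "color" (384x512x3 uint8, red, green, blue), "vertical_fov" (degrees; the focal length in pixels is half the picture's height over the tangent of half this angle, whatever the lens; pixels are square), "cx", "cy" (the principal point, pixels), "rvec" (rotation vector, rad) and "tvec" (3), from world to camera coordinates, as OpenCV has them. Camera axes: x right, y down, z forward; pixel columns grow to the right and rows downward; lengths in m; the calibration is good to about 2 mm. A picture is of the moment at which its call begins. There is no depth.
- ctrl.close_job(): hands the job in; it is judged then, once.
Trained networks look in a picture, given as the dict that the camera call returned (one of the last four; its "shot" number tells which), for a name from the list of things; names that differ only in an ending like _2 or _b are one class to them, and where a whole thing is asked for, a point or a joint stands for the part that bears it (a point fixed in the world has none). Each returns a list of dicts, best first, with "conf" (0 to 1); they miss things now and then, are a little off and sometimes report something else, mostly with a low value. They report only what shows in the picture. A call takes as long as a camera call.
- ctrl.boxes_of(picture, thing): "xy" ([column, row] as shares, 0 to 1, of the picture: columns of its width, rows of its height, amid what is visible of it).
- ctrl.cut_out(picture, thing): "pixels" (384x512 bool, what is visible of it) and "xy" ([column, row] as shares, 0 to 1, of the picture: columns of its width, rows of its height, amid what is visible of it).
The state is a dict: "clock": time; "joint_pos": joint angles; "qvel": joint speeds; "tau": joint torques, N m; "tool_pos": TCP position; "orientation": TCP orientation; "force": force on the tool from outside, world axes, zero at the start; "moment": the same for the moment, N m; "opening": finger opening in m; "gripper_force": force on a finger pad.
Only numpy, scipy, OpenCV 4.12 (cv2) and the standard library are available. Lean on these libraries where they do the work, as an engineer would, in place of code of your own. Each camera call takes 0.05 s, during which the arm holds its last target. There are 200 camera calls.

## Working session

There is one attempt and no reset: what is moved stays moved. The work goes in short steps, Python scripts to look and compute and a tool call to move; the robot and the scene stay as the last step left them, time stands still between calls to the robot, and variables do not carry over. Pictures are saved under pics/ and viewed, at most 14 in all, crops included, and the job is handed in when it is done.

Besides the shell and the picture viewer there is one more tool, called after "Emit:" by a JSON object that holds its "method" and its "body", one argument or row to a line. send_rows: Moves the arm, as the interface text tells. Shift numbers are shares of 800 mm and turn numbers shares of 90 degrees, none past 1 either way. Its arguments: {"type":"object","properties":{"deltas":{"type":"array","items":{"type":"array"}},"gripper":{"type":"number"}},"required":["deltas"]}

```bash
ls; mkdir -p pics
python3 - <<'E'
from plant import ctrl
import cv2
print(ctrl.get_obs())
for n in("top","side"):
    s=ctrl.snapshot(n); cv2.imwrite(f"pics/{n}0.png",s["color"][...,::-1])
    print(n,{k:v for k,v in s.items() if k!="color"})
    for t in ["weight_big_center","weight_small_center","coil_green_center","coil_orange_center","core_bar_center","tray_white","tray_blue","tray_red","meter_front","jar"]:
        r=ctrl.cut_out(s,t); print(t,[(round(d["conf"],2),[round(d["xy"][0]*512),round(d["xy"][1]*384)],int(d["pixels"].sum())) for d in r])
E
```

```text
pics
{'clock': 0.0, 'joint_pos': array([-5.41970578e+01,  2.05899985e+01,  6.33358677e-01, -2.02870190e-02,
       -7.01351309e+01, -1.65070487e+01]), 'qvel': array([ 0.00665709, -0.07994764,  0.02208212, -0.02631137, -0.03913443,
        0.03376848]), 'tau': array([ 6.44206175e-04, -5.82722890e+01,  2.93045729e+01,  6.99727133e+00,
        6.83208142e-03, -1.44741675e-04]), 'tool_pos': array([ 0.22291   , -0.63672464,  0.29123513]), 'orientation': array([ 1.79906592e+02, -7.79254718e-03, -1.60711009e+02]), 'force': array([-0.17166681, -0.91582896,  0.15964379]), 'moment': array([-0.01818329, -0.03325123, -0.04763241]), 'gripper_force': 0.0, 'opening': 0.08755339488009412}
top {'vertical_fov': 46.95156030822798, 'cx': 259.26237005971416, 'cy': 195.09779357094374, 'rvec': array([ 2.16068278, -2.14679858,  0.14615906]), 'tvec': array([0.01123342, 0.57388113, 0.96289723]), 'shot': 1}
weight_big_center [(0.84, [403, 282], 378)]
weight_small_center [(0.49, [198, 249], 153)]
coil_green_center [(0.85, [320, 249], 646)]
coil_orange_center [(0.82, [269, 262], 574)]
core_bar_center [(0.93, [13
[... 159 characters left out ...]
nt [(0.25, [268, 260], 579)]
jar [(0.66, [191, 109], 897), (0.63, [199, 248], 159)]
side {'vertical_fov': 46.263000781000876, 'cx': 252.58767474864413, 'cy': 190.45095612260695, 'rvec': array([ 0.72407785, -2.42500281,  1.35300595]), 'tvec': array([0.49037543, 0.20024699, 0.9617517 ]), 'shot': 2}
weight_big_center [(0.48, [368, 169], 245)]
weight_small_center [(0.47, [264, 242], 228)]
coil_green_center [(0.87, [317, 185], 423)]
coil_orange_center [(0.52, [215, 146], 2989)]
core_bar_center [(0.7, [248, 290], 753)]
tray_white [(0.64, [219, 142], 3059), (0.58, [304, 158], 1365)]
tray_blue [(0.81, [180, 249], 3360)]
tray_red [(0.93, [240, 193], 1976)]
meter_front []
jar [(0.93, [158, 191], 972)]
```

View pics/top0.png

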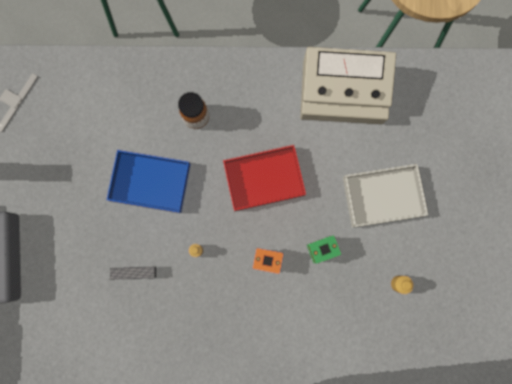

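View pics/side0.png

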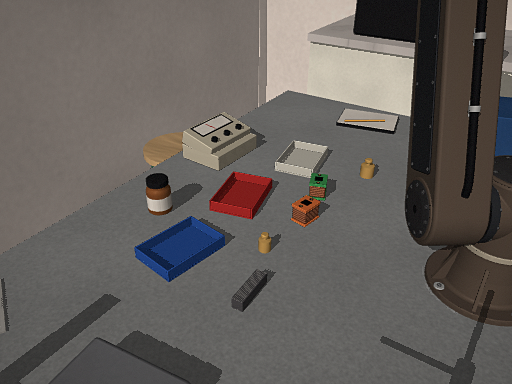

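The top view shows the bar at about (133,273), the big weight (403,285), the small weight (196,251), orange coil (268,261) and green coil (324,250). The trays are white (385,196), red (264,179) and blue (149,182). The side view agrees, and the arm is clear of everything. Next I fit poses by model silhouette in both views.

```bash
cat > h.py <<'E'
import numpy as np, cv2
from scipy.optimize import minimize
from plant import ctrl
def box(x,y,h):
    return np.array([[i*x/2,j*y/2,k*h] for i in(-1,1) for j in(-1,1) for k in(0,1)])
def cyl(*dz):
    a=np.linspace(0,2*np.pi,24,endpoint=False)
    return np.vstack([np.c_[d/2*np.cos(a),d/2*np.sin(a),0*a+z] for d,z in dz])
M={"weight_big_center":cyl((.04,0),(.04,.036),(.022,.048),(.022,.056)),"weight_small_center":cyl((.03,0),(.03,.03),(.018,.039),(.018,.046)),
"coil_green_center":box(.046,.06,.05),"coil_orange_center":box(.046,.06,.05),"core_bar_center":box(.026,.1,.026),
"tray_white":box(.12,.17,.03),"tray_blue":box(.12,.17,.03),"tray_red":box(.12,.17,.03),"jar":cyl((.064,0),(.064,.08),(.05,.095))}
def K(s):
    f=192/np.tan(np.radians(s["vertical_fov"]/2)); return np.array([[f,0,s["cx"]],[0,f,s["cy"]],[0,0,1.]])
def proj(s,P): return cv2.projectPoints(np.asarray(P,float).reshape(-1,1,3),s["rvec"],s["tvec"],K(s),None)[0][:,0]
def ray(s,px,z):
    R=cv2.Rodrigues(s["rvec"])[0]; c=-R.T@s["tvec"]; d=R.T@np.linalg.inv(K(s))@[px[0],px[1],1]
    return c+d*(z-c[2])/d[2]
def place(m,p,z0=0):
    c,q=np.cos(p[2]),np.sin(p[2]); return m@np.array([[c,q,0],[-q,c,0],[0,0,1]])+[p[0],p[1],z0]
def hull(s,m,p,z0=0): return cv2.convexHull(proj(s,place(m,p,z0)).astype(np.float32))[:,0]
def iou(s,m,p,mask,z0=0):
    im=np.zeros((384*4,512*4),np.uint8); cv2.fillPoly(im,[np.round((hull(s,m,p,z0)+.5)*4*16).astype(np.int32)],255,shift=4)
    im=cv2.resize(im,(512,384),interpolation=cv2.INTER_AREA)/255.
    return np.minimum(im,mask).sum()/np.maximum(im,mask).sum()
def fit(views,m,z0=0):   # views: list of (snapshot, mask)
    s,k=views[0]; v,u=np.nonzero(k); c=ray(s,[u.mean(),v.mean()],z0+m[:,2].max()*.7)
    cost=lambda p:-sum(iou(s,m,p,k,z0) for s,k in views)
    best=None
    for y in np.radians(range(-90,90,30)):
        r=minimize(cost,[c[0],c[1],y],method="Nelder-Mead",options=dict(initial_simplex=np.array([[c[0],c[1],y],[c[0]+.01,c[1],y],[c[0],c[1]+.01,y],[c[0],c[1],y+.3]]),xatol=1e-4,fatol=1e-4,maxiter=120))
        if best is None or r.fun<best.fun: best=r
    return best.x,[round(iou(s,m,best.x,k,z0),2) for s,k in views]
E
python3 - <<'E'
from h import *
S={n:ctrl.snapshot(n) for n in("top","side")}
ov={n:cv2.resize(S[n]["color"][...,::-1],None,fx=1,fy=1).copy() for n in S}
ov={n:cv2.resize(ov[n],None,fx=3,fy=3) for n in S}
for t,m in M.items():
    a=ctrl.cut_out(S["top"],t)[:1]; b=ctrl.cut_out(S["side"],t)
    if not a: print(t,"none"); continue
    p,q=fit([(S["top"],a[0]["pixels"])],m)
    res=max([(iou(S["side"],m,p,x["pixels"]),i) for i,x in enumerate(b)],default=(0,0))
    p2=None
    if res[0]>.4: p2,q2=fit([(S["top"],a[0]["pixels"]),(S["side"],b[res[1]]["pixels"])],m)
    f=lambda p:[round(p[0]*1000,1),round(p[1]*1000,1),round(np.degrees(p[2])%180,1)]
    print(t,f(p),q,round(res[0],2),p2 is not None and (f(p2),q2))
    for n in S: cv2.polylines(ov[n],[np.int32((hull(S[n],m,p2 if p2 is not None else p)+.5)*3)],True,(255,0,255),1)
cv2.imwrite("pics/ov_top.png",ov["top"][400:950,280:1080+220][:, :800] if 0 else cv2.resize(ov["top"][390:900,280:1320],(800,392)))
cv2.imwrite("pics/ov_side.png",ov["side"][390:950,380:1160])
E
```

```text
weight_big_center [np.float64(375.7), np.float64(-307.2), np.float64(97.8)] [np.float64(0.95)] 0.79 ([np.float64(376.7), np.float64(-306.9), np.float64(105.4)], [np.float64(0.93), np.float64(0.84)])
weight_small_center [np.float64(449.9), np.float64(157.7), np.float64(104.5)] [np.float64(0.72)] 0.78 ([np.float64(450.7), np.float64(159.6), np.float64(101.1)], [np.float64(0.72), np.float64(0.82)])
coil_green_center [np.float64(453.8), np.float64(-129.9), np.float64(19.4)] [np.float64(0.94)] 0 False
coil_orange_center [np.float64(427.3), np.float64(-3.9), np.float64(169.1)] [np.float64(0.95)] 0.9 ([np.float64(427.7), np.float64(-3.9), np.float64(169.3)], [np.float64(0.95), np.float64(0.92)])
core_bar_center [np.float64(397.6), np.float64(298.9), np.float64(2.1)] [np.float64(0.94)] 0.89 ([np.float64(398.0), np.float64(298.6), np.float64(3.0)], [np.float64(0.94), np.float64(0.91)])
tray_white [np.float64(577.5), np.float64(-274.6), np.float64(9.3)] [np.float64(0.98)] 0.93 ([np.float64(578.5), np.float64(-275.3), np.float64(9.4)], [np.float64(0.97), np.float64(0.95)])
tray_blue [np.float64(607.0), np.float64(271.5), np.float64(170.8)] [np.float64(0.97)] 0.94 ([np.float64(607.6), np.float64(271.5), np.float64(170.7)], [np.float64(0.97), np.float64(0.94)])
tray_red [np.float64(617.6), np.float64(4.7), np.float64(13.4)] [np.float64(0.97)] 0.95 ([np.float64(618.7), np.float64(4.2), np.float64(13.0)], [np.float64(0.97), np.float64(0.96)])
jar [np.float64(768.8), np.float64(168.9), np.float64(98.6)] [np.float64(0.93)] 0.89 ([np.float64(769.4), np.float64(168.6), np.float64(100.0)], [np.float64(0.94), np.float64(0.89)])
```

View pics/ov_top.png

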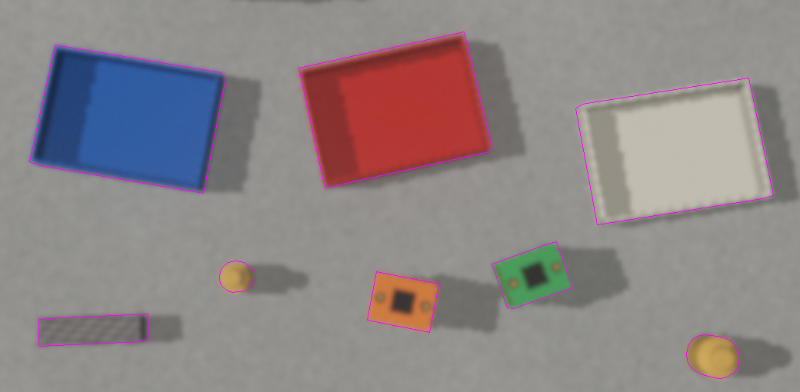

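View pics/ov_side.png

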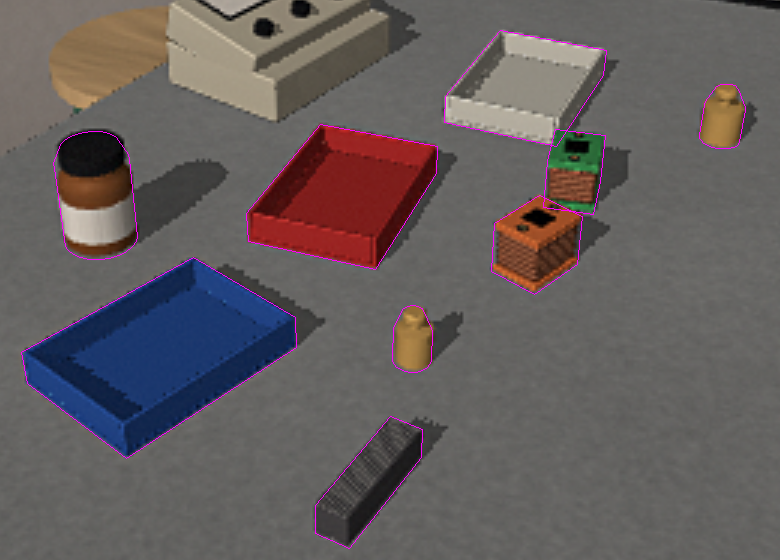

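Both overlays match the outlines to within about a pixel, so the poses are good to about 2 mm. Next is a planner helper, then the big weight.

```bash
cat > plan.py <<'E'
import numpy as np
from plant import ctrl
def plan(*wps,L=.13,A=23):
    """waypoints (x,y,z,yaw deg) -> end shift/turn of each call, in tool axes and shares"""
    o=ctrl.get_obs(); p=o["tool_pos"]; y=o["orientation"][2]
    print("t",round(o["clock"],2),"now",np.round(p*1000,1),round(y,2))
    for w in wps:
        q=np.array(w[:3]); dy=(w[3]-y+180)%360-180
        n=max(1,int(np.ceil(max(np.linalg.norm(q-p)/L,abs(dy)/A))))
        d=(q-p)/n
        print("->",w)
        for i in range(n):
            a=np.radians(y); c,s=np.cos(a),np.sin(a)
            t=np.array([c*d[0]+s*d[1],s*d[0]-c*d[1],-d[2]])/.8
            print("  ",np.round(t,4),"turn",round(-dy/n/90,4)); y+=dy/n
        p=q; y=w[3]
E
python3 -c "
from plan import *
plan((.3767,-.3069,.16,-80.6),(.3767,-.3069,.073,-80.6))"
```

```text
t 2.1 now [ 223.1 -637.   292.2] -160.71
-> (0.3767, -0.3069, 0.16, -80.6)
   [-0.0794  0.0815  0.0413] turn -0.2225
   [-0.1025  0.0494  0.0413] turn -0.2225
   [-0.1132  0.0113  0.0413] turn -0.2225
   [-0.1103 -0.0282  0.0413] turn -0.2225
-> (0.3767, -0.3069, 0.073, -80.6)
   [ 0.     -0.      0.1088] turn -0.0
```

Emit:
{"method": "send_rows", "body": {
  "deltas": [
    [[-0.008,0.008,0.004],-0.022],
    [[-0.028,0.028,0.014],-0.078],
    [[-0.052,0.053,0.027],-0.145],
    [[-0.071,0.073,0.037],-0.2],
    [[-0.0794,0.0815,0.0413],-0.2225]
  ],
  "gripper": 1
}}

```text
clock: 2.52
tool_pos: [0.262, -0.5516, 0.2579]
orientation: [179.9, 0.0, -140.3]
force: [0.2, 0.0, -0.6]
opening: 0.0877
gripper_force: 0.0
```

Signs are right; it just lags a little. Continuing.

Emit:
{"method": "send_rows", "body": {
  "deltas": [
    [[-0.015,0.007,0.006],-0.033],
    [[-0.036,0.017,0.014],-0.078],
    [[-0.06,0.029,0.024],-0.13],
    [[-0.082,0.04,0.033],-0.18],
    [[-0.1025,0.0494,0.0413],-0.2225]
  ]
}}

```text
clock: 2.93
tool_pos: [0.3001, -0.4708, 0.2258]
orientation: [-180.0, -0.0, -120.4]
force: [0.6, -0.7, 0.5]
opening: 0.0878
gripper_force: 0.0
```

Emit:
{"method": "send_rows", "body": {
  "deltas": [
    [[-0.022,0.002,0.008],-0.044],
    [[-0.045,0.004,0.016],-0.089],
    [[-0.068,0.007,0.025],-0.133],
    [[-0.09,0.009,0.033],-0.178],
    [[-0.1132,0.0113,0.0413],-0.2225]
  ]
}}

```text
clock: 3.35
tool_pos: [0.3386, -0.3887, 0.193]
orientation: [-180.0, -0.0, -100.4]
force: [0.2, -0.0, -0.3]
opening: 0.0876
gripper_force: 0.0
```

Emit:
{"method": "send_rows", "body": {
  "deltas": [
    [[-0.025,-0.006,0.009],-0.05],
    [[-0.055,-0.014,0.02],-0.11],
    [[-0.082,-0.021,0.031],-0.165],
    [[-0.1,-0.026,0.038],-0.205],
    [[-0.1103,-0.0282,0.0413],-0.2225]
  ]
}}

```text
clock: 3.77
tool_pos: [0.3771, -0.3054, 0.1595]
orientation: [180.0, 0.0, -80.3]
force: [-0.6, -0.4, -0.5]
opening: 0.0874
gripper_force: 0.0
```

Emit:
{"method": "send_rows", "body": {
  "deltas": [
    [[0,0,0],0],
    [[0,0,0],0],
    [[0,0,0],0],
    [[0,0,0],0],
    [[0,0,0],0]
  ]
}}

```text
clock: 4.18
tool_pos: [0.3765, -0.3075, 0.1603]
orientation: [-180.0, -0.0, -80.7]
force: [-0.3, 0.4, -0.4]
opening: 0.0877
gripper_force: 0.0
```

```bash
python3 -c "
from plan import *
plan((.3767,-.3069,.073,-80.6))"
```

```text
t 4.18 now [ 376.5 -307.5  160.3] -80.69
-> (0.3767, -0.3069, 0.073, -80.6)
   [-0.0007 -0.0003  0.1091] turn -0.001
```

Emit:
{"method": "send_rows", "body": {
  "deltas": [
    [[0,0,0.015],0],
    [[0,0,0.04],0],
    [[0,0,0.07],0],
    [[0,0,0.095],0],
    [[-0.0005,0,0.109],0]
  ]
}}

```text
clock: 4.6
tool_pos: [0.3755, -0.3067, 0.071]
orientation: [179.9, 0.1, -80.7]
force: [-0.6, 0.5, -0.3]
opening: 0.0876
gripper_force: 0.0
```

Emit:
{"method": "send_rows", "body": {
  "deltas": [
    [[0,0,0],0],
    [[0,0,0],0],
    [[0,0,0],0],
    [[0,0,0],0],
    [[0,0,0],0]
  ]
}}

```text
clock: 5.02
tool_pos: [0.3772, -0.3068, 0.0738]
orientation: [-179.9, -0.1, -80.6]
force: [-0.4, 0.2, 0.4]
opening: 0.0878
gripper_force: 0.0
```

Emit:
{"method": "send_rows", "body": {
  "deltas": [
    [[0,0,0],0],
    [[0,0,0],0],
    [[0,0,0],0],
    [[0,0,0],0],
    [[0,0,0],0]
  ],
  "gripper": 0
}}

```text
clock: 5.43
tool_pos: [0.3767, -0.3065, 0.0729]
orientation: [-180.0, -0.0, -80.6]
force: [0.2, 0.3, 0.7]
opening: 0.0597
gripper_force: 0.0
```

Emit:
{"method": "send_rows", "body": {
  "deltas": [
    [[0,0,0],0],
    [[0,0,0],0],
    [[0,0,0],0],
    [[0,0,0],0],
    [[0,0,0],0]
  ]
}}

```text
clock: 5.85
tool_pos: [0.3763, -0.3065, 0.0727]
orientation: [180.0, 0.0, -80.6]
force: [-1.5, -0.7, 1.3]
opening: 0.039
gripper_force: 30.0
```

```bash
python3 -c "
from plan import *
plan((.3767,-.3069,.15,-80.6),(.585,-.3148,.15,-80.6),(.585,-.3148,.085,-80.6))"
```

```text
t 5.85 now [ 376.3 -306.5   72.7] -80.61
-> (0.3767, -0.3069, 0.15, -80.6)
   [ 0.0006 -0.0004 -0.0966] turn -0.0001
-> (0.585, -0.3148, 0.15, -80.6)
   [ 0.0261 -0.1276 -0.    ] turn -0.0
   [ 0.0261 -0.1276 -0.    ] turn -0.0
-> (0.585, -0.3148, 0.085, -80.6)
   [ 0.     -0.      0.0812] turn -0.0
```

Emit:
{"method": "send_rows", "body": {
  "deltas": [
    [[0,0,-0.01],0],
    [[0,0,-0.033],0],
    [[0,0,-0.062],0],
    [[0,0,-0.086],0],
    [[0,0,-0.0965],0]
  ]
}}

```text
clock: 6.27
tool_pos: [0.3774, -0.3068, 0.1525]
orientation: [-179.8, -0.1, -80.6]
force: [0.7, 0.6, -3.9]
opening: 0.0393
gripper_force: 30.0
```

Emit:
{"method": "send_rows", "body": {
  "deltas": [
    [[0.002,-0.012,0],0],
    [[0.007,-0.035,0],0],
    [[0.013,-0.065,0],0],
    [[0.02,-0.097,0],0],
    [[0.026,-0.1275,0],0]
  ]
}}

```text
clock: 6.68
tool_pos: [0.4817, -0.3102, 0.1487]
orientation: [179.9, 0.0, -80.6]
force: [0.4, 0.7, -4.4]
opening: 0.0397
gripper_force: 30.0
```

Emit:
{"method": "send_rows", "body": {
  "deltas": [
    [[0.006,-0.031,0],0],
    [[0.013,-0.062,0],0],
    [[0.019,-0.092,0],0],
    [[0.024,-0.116,0],0],
    [[0.026,-0.1275,0],0]
  ]
}}

```text
clock: 7.1
tool_pos: [0.5869, -0.3139, 0.1476]
orientation: [179.9, 0.0, -80.6]
force: [-0.2, -0.2, -4.6]
opening: 0.0395
gripper_force: 30.0
```

Emit:
{"method": "send_rows", "body": {
  "deltas": [
    [[0,0,0],0],
    [[0,0,0],0],
    [[0,0,0],0],
    [[0,0,0],0],
    [[0,0,0],0]
  ]
}}

```text
clock: 7.52
tool_pos: [0.5839, -0.3143, 0.1501]
orientation: [180.0, 0.0, -80.6]
force: [0.2, 0.0, -4.3]
opening: 0.0392
gripper_force: 30.0
```

```bash
python3 -c "
from plan import *
plan((.585,-.3148,.0777,-80.6)); print(ctrl.get_obs()['opening'],ctrl.get_obs()['force'])"
```

```text
t 7.52 now [ 583.9 -314.3  150.1] -80.63
-> (0.585, -0.3148, 0.0777, -80.6)
   [ 0.0008 -0.0012  0.0905] turn -0.0003
0.03917510265286192 [ 0.20136045  0.0199988  -4.34328556]
```

Emit:
{"method": "send_rows", "body": {
  "deltas": [
    [[0,0,0.012],0],
    [[0,0,0.035],0],
    [[0.0005,-0.001,0.062],0],
    [[0.0008,-0.001,0.08],0],
    [[0.0008,-0.001,0.088],0]
  ]
}}

```text
clock: 7.93
tool_pos: [0.5838, -0.3144, 0.0767]
orientation: [179.8, 0.1, -80.6]
force: [-1.3, 3.1, 11.4]
opening: 0.0395
gripper_force: 30.0
```

Emit:
{"method": "send_rows", "body": {
  "deltas": [
    [[0,0,0],0],
    [[0,0,0],0],
    [[0,0,0.001],0],
    [[0,0,0.0015],0],
    [[0,0,0.002],0]
  ]
}}

```text
clock: 8.35
tool_pos: [0.5859, -0.3148, 0.0787]
orientation: [-179.9, -0.0, -80.6]
force: [0.5, -0.4, -4.0]
opening: 0.0394
gripper_force: 30.0
```

Emit:
{"method": "send_rows", "body": {
  "deltas": [
    [[0,0,0.0005],0],
    [[0,0,0.0005],0],
    [[0,0,0.0005],0],
    [[0,0,0.0005],0],
    [[0,0,0.0005],0]
  ]
}}

```text
clock: 8.77
tool_pos: [0.5856, -0.3148, 0.0777]
orientation: [-180.0, -0.0, -80.6]
force: [0.0, 0.4, -4.3]
opening: 0.0394
gripper_force: 30.0
```

Emit:
{"method": "send_rows", "body": {
  "deltas": [
    [[0,0,0.0003],0],
    [[0,0,0.0006],0],
    [[0,0,0.0008],0],
    [[0,0,0.001],0],
    [[0,0,0.001],0]
  ]
}}

```text
clock: 9.18
tool_pos: [0.5856, -0.3147, 0.0768]
orientation: [180.0, 0.0, -80.6]
force: [-0.5, -0.3, -4.0]
opening: 0.0393
gripper_force: 30.0
```

Emit:
{"method": "send_rows", "body": {
  "deltas": [
    [[0,0,0.0003],0],
    [[0,0,0.0006],0],
    [[0,0,0.0006],0],
    [[0,0,0.0006],0],
    [[0,0,0.0006],0]
  ]
}}

```text
clock: 9.6
tool_pos: [0.5856, -0.3148, 0.0768]
orientation: [-180.0, -0.0, -80.6]
force: [-2.5, 1.4, 3.0]
opening: 0.0393
gripper_force: 30.0
```

Emit:
{"method": "send_rows", "body": {
  "deltas": [
    [[0,0,0],0],
    [[0,0,0],0],
    [[0,0,0],0],
    [[0,0,0],0],
    [[0,0,0],0]
  ],
  "gripper": 0.58
}}

```text
clock: 10.02
tool_pos: [0.5858, -0.3149, 0.0764]
orientation: [-180.0, -0.0, -80.6]
force: [0.1, 0.0, 0.3]
opening: 0.0508
gripper_force: 0.0
```

Emit:
{"method": "send_rows", "body": {
  "deltas": [
    [[0,0,-0.006],0],
    [[0,0,-0.025],0],
    [[0,0,-0.055],0],
    [[0,0,-0.085],0],
    [[0,0,-0.105],0]
  ]
}}

```text
clock: 10.43
tool_pos: [0.5863, -0.3151, 0.163]
orientation: [-179.9, -0.1, -80.6]
force: [0.9, 0.1, -0.2]
opening: 0.0508
gripper_force: 0.0
```

```bash
python3 -c "
from plan import *
plan((.4506,.1593,.15,-80.6),(.4506,.1593,.073,-80.6))"
```

```text
t 10.43 now [ 586.3 -315.1  163. ] -80.58
-> (0.4506, 0.1593, 0.15, -80.6)
   [-0.1532  0.0176  0.0041] turn 0.0001
   [-0.1532  0.0176  0.0041] turn 0.0001
   [-0.1532  0.0176  0.0041] turn 0.0001
   [-0.1532  0.0176  0.0041] turn 0.0001
-> (0.4506, 0.1593, 0.073, -80.6)
   [ 0.     -0.      0.0962] turn -0.0
```

Emit:
{"method": "send_rows", "body": {
  "deltas": [
    [[-0.015,0.002,0],0],
    [[-0.045,0.005,0.001],0],
    [[-0.08,0.009,0.002],0],
    [[-0.117,0.013,0.003],0],
    [[-0.153,0.0176,0.004],0]
  ],
  "gripper": 0.85
}}

```text
clock: 10.85
tool_pos: [0.5509, -0.1951, 0.1569]
orientation: [180.0, 0.0, -80.6]
force: [0.6, 0.5, -0.3]
opening: 0.0734
gripper_force: 0.0
```

Emit:
{"method": "send_rows", "body": {
  "deltas": [
    [[-0.031,0.0035,0.001],0],
    [[-0.062,0.007,0.002],0],
    [[-0.092,0.0105,0.002],0],
    [[-0.123,0.014,0.003],0],
    [[-0.153,0.0176,0.004],0]
  ]
}}

```text
clock: 11.27
tool_pos: [0.5171, -0.0766, 0.154]
orientation: [-180.0, 0.0, -80.6]
force: [0.5, 0.4, -0.5]
opening: 0.0745
gripper_force: 0.0
```

Emit:
{"method": "send_rows", "body": {
  "deltas": [
    [[-0.031,0.0035,0.001],0],
    [[-0.062,0.007,0.002],0],
    [[-0.092,0.0105,0.002],0],
    [[-0.123,0.014,0.003],0],
    [[-0.153,0.0176,0.004],0]
  ]
}}

```text
clock: 11.68
tool_pos: [0.4833, 0.0418, 0.1508]
orientation: [-180.0, 0.0, -80.6]
force: [0.5, 0.1, 0.3]
opening: 0.0746
gripper_force: 0.0
```

Emit:
{"method": "send_rows", "body": {
  "deltas": [
    [[-0.036,0.004,0.001],0],
    [[-0.073,0.0085,0.002],0],
    [[-0.108,0.0125,0.003],0],
    [[-0.138,0.016,0.004],0],
    [[-0.153,0.0176,0.004],0]
  ]
}}

```text
clock: 12.1
tool_pos: [0.4493, 0.1612, 0.1476]
orientation: [-180.0, 0.0, -80.5]
force: [0.2, -0.2, -0.1]
opening: 0.0746
gripper_force: 0.0
```

Emit:
{"method": "send_rows", "body": {
  "deltas": [
    [[0,0,0],0],
    [[0,0,0],0],
    [[0,0,0],0],
    [[0,0,0],0],
    [[0,0,0],0]
  ]
}}

```text
clock: 12.52
tool_pos: [0.4502, 0.1582, 0.1475]
orientation: [180.0, -0.0, -80.7]
force: [-0.5, 0.1, 0.4]
opening: 0.0746
gripper_force: 0.0
```

```bash
cat > look.py <<'E'
from h import *
import sys
def meas(t,z0=0,views=("top","side")):
    V=[]
    for n in views:
        s=ctrl.snapshot(n); r=ctrl.cut_out(s,t)
        if r: V.append((s,r))
        print(n,t,[(round(d["conf"],2),(np.array(d["xy"])*[512,384]).round(0).tolist()) for d in r])
    for s,r in V:
        p,q=fit([(s,r[0]["pixels"])],M[t],z0); print("  fit",(p[:2]*1000).round(1),np.degrees(p[2]).round(1)%180,q)
E
python3 -c "
from look import *
from plan import *
meas('weight_big_center',.004); meas('weight_small_center')
plan((.4506,.1593,.073,-80.6))
s=ctrl.snapshot('side'); cv2.imwrite('pics/s2.png',cv2.resize(s['color'][100:300,100:420,::-1],None,fx=2.4,fy=2.4))"
```

```text
top weight_big_center [(0.75, [402.0, 194.0])]
side weight_big_center [(0.5, [307.0, 151.0]), (0.47, [159.0, 190.0])]
  fit [ 586.1 -314.5] 105.6 [np.float64(0.94)]
  fit [ 589.3 -318. ] 107.4 [np.float64(0.83)]
top weight_small_center []
side weight_small_center [(0.78, [263.0, 239.0]), (0.22, [318.0, 188.0])]
  fit [451.4 157.1] 112.1 [np.float64(0.89)]
t 12.92 now [450.1 159.  147.5] -80.61
-> (0.4506, 0.1593, 0.073, -80.6)
   [-0.0003 -0.0007  0.0932] turn -0.0002
```

View pics/s2.png

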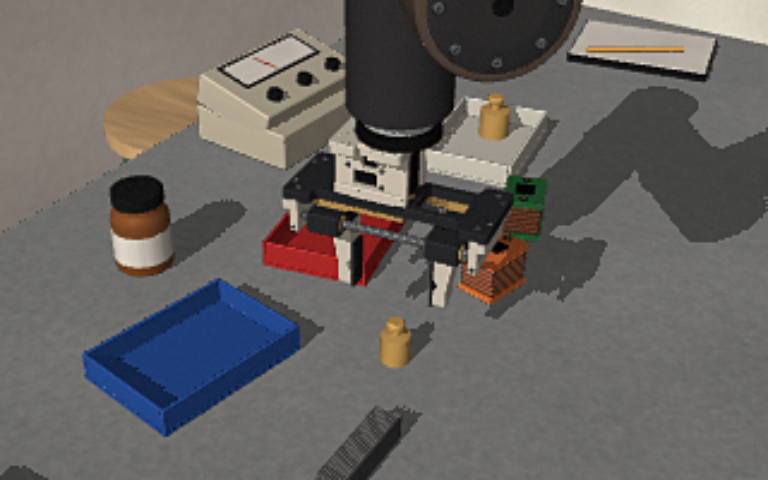

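The big weight stands upright on the white tray's floor (crop 495,118). The open gripper is above the small weight (396,342). I'll descend and grip it.

Emit:
{"method": "send_rows", "body": {
  "deltas": [
    [[0,-0.0005,0.02],0],
    [[0,-0.0005,0.05],0],
    [[0,-0.0005,0.075],0],
    [[0,-0.0005,0.088],0],
    [[0,-0.0005,0.093],0]
  ]
}}

```text
clock: 13.38
tool_pos: [0.4497, 0.1585, 0.0714]
orientation: [179.9, -0.1, -80.6]
force: [-0.1, 0.7, 0.3]
opening: 0.0745
gripper_force: 0.0
```

Emit:
{"method": "send_rows", "body": {
  "deltas": [
    [[0,0,0],0],
    [[0,0,0],0],
    [[0,0,0],0],
    [[0,0,0],0],
    [[0,0,0],0]
  ]
}}

```text
clock: 13.8
tool_pos: [0.4508, 0.1595, 0.0739]
orientation: [-179.9, 0.0, -80.6]
force: [0.4, -0.3, -0.3]
opening: 0.0746
gripper_force: 0.0
```

Emit:
{"method": "send_rows", "body": {
  "deltas": [
    [[0,0,0],0],
    [[0,0,0],0],
    [[0,0,0],0],
    [[0,0,0],0],
    [[0,0,0],0]
  ],
  "gripper": 0
}}

```text
clock: 14.22
tool_pos: [0.4504, 0.1591, 0.0731]
orientation: [-180.0, 0.0, -80.6]
force: [0.8, 0.3, -0.0]
opening: 0.0465
gripper_force: 0.0
```

Emit:
{"method": "send_rows", "body": {
  "deltas": [
    [[0,0,0],0],
    [[0,0,0],0],
    [[0,0,0],0],
    [[0,0,0],0],
    [[0,0,0],0]
  ]
}}

```text
clock: 14.63
tool_pos: [0.4501, 0.1589, 0.073]
orientation: [180.0, -0.0, -80.6]
force: [-1.4, 0.7, 1.3]
opening: 0.0297
gripper_force: 30.0
```

```bash
python3 -c "
from plan import *
plan((.4506,.1593,.165,-80.6),(.572,-.2358,.165,-80.6),(.572,-.2358,.078,-80.6))"
```

```text
t 14.63 now [450.1 158.9  73. ] -80.61
-> (0.4506, 0.1593, 0.165, -80.6)
   [-0.0004 -0.0006 -0.115 ] turn -0.0001
-> (0.572, -0.2358, 0.165, -80.6)
   [ 0.128  -0.0173 -0.    ] turn -0.0
   [ 0.128  -0.0173 -0.    ] turn -0.0
   [ 0.128  -0.0173 -0.    ] turn -0.0
   [ 0.128  -0.0173 -0.    ] turn -0.0
-> (0.572, -0.2358, 0.078, -80.6)
   [ 0.     -0.      0.1088] turn -0.0
```

Emit:
{"method": "send_rows", "body": {
  "deltas": [
    [[0,0,-0.01],0],
    [[0,0,-0.037],0],
    [[0,0,-0.072],0],
    [[0,0,-0.102],0],
    [[0,0,-0.115],0]
  ]
}}

```text
clock: 15.05
tool_pos: [0.4516, 0.1599, 0.1687]
orientation: [-179.8, 0.1, -80.6]
force: [-0.3, -0.1, -1.9]
opening: 0.0293
gripper_force: 30.0
```

Emit:
{"method": "send_rows", "body": {
  "deltas": [
    [[0.01,-0.0015,0],0],
    [[0.035,-0.005,0],0],
    [[0.065,-0.009,0],0],
    [[0.096,-0.013,0],0],
    [[0.128,-0.0173,0],0]
  ]
}}

```text
clock: 15.47
tool_pos: [0.4804, 0.0589, 0.1645]
orientation: [179.9, -0.0, -80.6]
force: [0.3, 0.3, -2.2]
opening: 0.0294
gripper_force: 30.0
```

Emit:
{"method": "send_rows", "body": {
  "deltas": [
    [[0.026,-0.0035,0],0],
    [[0.051,-0.007,0],0],
    [[0.077,-0.0104,0],0],
    [[0.102,-0.0138,0],0],
    [[0.128,-0.0173,0],0]
  ]
}}

```text
clock: 15.88
tool_pos: [0.5108, -0.04, 0.1642]
orientation: [179.9, 0.0, -80.6]
force: [1.3, 0.8, -1.6]
opening: 0.0292
gripper_force: 30.0
```

Emit:
{"method": "send_rows", "body": {
  "deltas": [
    [[0.026,-0.0035,0],0],
    [[0.051,-0.007,0],0],
    [[0.077,-0.0104,0],0],
    [[0.102,-0.0138,0],0],
    [[0.128,-0.0173,0],0]
  ]
}}

```text
clock: 16.3
tool_pos: [0.541, -0.1387, 0.164]
orientation: [179.9, 0.0, -80.6]
force: [0.3, 0.5, -2.0]
opening: 0.029
gripper_force: 30.0
```

Emit:
{"method": "send_rows", "body": {
  "deltas": [
    [[0.031,-0.0042,0],0],
    [[0.062,-0.0084,0],0],
    [[0.092,-0.0124,0],0],
    [[0.116,-0.0157,0],0],
    [[0.128,-0.0173,0],0]
  ]
}}

```text
clock: 16.72
tool_pos: [0.5716, -0.2384, 0.1637]
orientation: [179.9, 0.0, -80.7]
force: [0.1, -0.4, -2.2]
opening: 0.029
gripper_force: 30.0
```

Emit:
{"method": "send_rows", "body": {
  "deltas": [
    [[0,0,0],0],
    [[0,0,0],0],
    [[0,0,0],0],
    [[0,0,0],0],
    [[0,0,0],0]
  ]
}}

```text
clock: 17.13
tool_pos: [0.5718, -0.2351, 0.1652]
orientation: [-180.0, 0.0, -80.5]
force: [0.1, -0.6, -2.5]
opening: 0.0294
gripper_force: 30.0
```

```bash
python3 -c "
from plan import *
plan((.572,-.2358,.0775,-80.6))"
```

```text
t 17.13 now [ 571.8 -235.1  165.2] -80.54
-> (0.572, -0.2358, 0.0775, -80.6)
   [ 9.000e-04 -1.000e-04  1.097e-01] turn 0.0007
```

Emit:
{"method": "send_rows", "body": {
  "deltas": [
    [[0.0005,0,0.015],0],
    [[0.0005,0,0.045],0],
    [[0.0005,0,0.075],0],
    [[0.0005,0,0.095],0],
    [[0.0005,0,0.104],0]
  ]
}}

```text
clock: 17.55
tool_pos: [0.5703, -0.2356, 0.0787]
orientation: [179.8, 0.1, -80.6]
force: [-0.1, 0.1, -1.5]
opening: 0.0288
gripper_force: 30.0
```

Emit:
{"method": "send_rows", "body": {
  "deltas": [
    [[0,0,0],0],
    [[0,0,0.001],0],
    [[0,0,0.002],0],
    [[0,0,0.003],0],
    [[0,0,0.0035],0]
  ]
}}

```text
clock: 17.97
tool_pos: [0.5726, -0.2364, 0.0801]
orientation: [-179.9, -0.0, -80.6]
force: [-0.1, -0.1, -2.9]
opening: 0.029
gripper_force: 30.0
```

Emit:
{"method": "send_rows", "body": {
  "deltas": [
    [[0,0,0.0003],0],
    [[0,0,0.0006],0],
    [[0,0,0.001],0],
    [[0,0,0.0013],0],
    [[0,0,0.0015],0]
  ]
}}

```text
clock: 18.38
tool_pos: [0.572, -0.2363, 0.078]
orientation: [-180.0, -0.0, -80.6]
force: [0.4, 0.1, -2.1]
opening: 0.0292
gripper_force: 30.0
```

Emit:
{"method": "send_rows", "body": {
  "deltas": [
    [[0,0,0],0],
    [[0,0,0.0003],0],
    [[0,0,0.0006],0],
    [[0,0,0.0008],0],
    [[0,0,0.0008],0]
  ]
}}

```text
clock: 18.8
tool_pos: [0.572, -0.2363, 0.0772]
orientation: [180.0, -0.0, -80.6]
force: [0.5, -0.6, -2.1]
opening: 0.0291
gripper_force: 30.0
```

Emit:
{"method": "send_rows", "body": {
  "deltas": [
    [[0,0,0.0002],0],
    [[0,0,0.0004],0],
    [[0,0,0.0006],0],
    [[0,0,0.0007],0],
    [[0,0,0.0007],0]
  ]
}}

```text
clock: 19.22
tool_pos: [0.572, -0.2363, 0.0771]
orientation: [-180.0, -0.0, -80.6]
force: [-1.6, 1.4, 4.3]
opening: 0.0295
gripper_force: 30.0
```

Emit:
{"method": "send_rows", "body": {
  "deltas": [
    [[0,0,0],0],
    [[0,0,0],0],
    [[0,0,0],0],
    [[0,0,0],0],
    [[0,0,0],0]
  ],
  "gripper": 0.5
}}

```text
clock: 19.63
tool_pos: [0.5721, -0.2363, 0.0766]
orientation: [180.0, -0.0, -80.6]
force: [-0.1, 0.6, 0.4]
opening: 0.0437
gripper_force: 0.0
```

Emit:
{"method": "send_rows", "body": {
  "deltas": [
    [[0,0,-0.006],0],
    [[0,0,-0.025],0],
    [[0,0,-0.055],0],
    [[0,0,-0.085],0],
    [[0,0,-0.105],0]
  ]
}}

```text
clock: 20.05
tool_pos: [0.5727, -0.2365, 0.1633]
orientation: [-179.9, -0.1, -80.6]
force: [1.4, -0.9, 0.8]
opening: 0.044
gripper_force: 0.0
```

```bash
python3 -c "
from plan import *
plan((.4538,-.1299,.15,-70.6))"
```

```text
t 20.05 now [ 572.7 -236.5  163.3] -80.58
-> (0.4538, -0.1299, 0.15, -70.6)
   [-0.0779  0.0624  0.0083] turn -0.0555
   [-0.083   0.0554  0.0083] turn -0.0555
```

Emit:
{"method": "send_rows", "body": {
  "deltas": [
    [[-0.008,0.006,0],-0.005],
    [[-0.023,0.018,0.002],-0.016],
    [[-0.041,0.033,0.004],-0.029],
    [[-0.06,0.048,0.006],-0.043],
    [[-0.0779,0.0624,0.008],-0.0555]
  ],
  "gripper": 0.95
}}

```text
clock: 20.47
tool_pos: [0.5115, -0.1824, 0.1541]
orientation: [180.0, 0.0, -75.6]
force: [0.2, -0.7, 0.1]
opening: 0.0719
gripper_force: 0.0
```

Emit:
{"method": "send_rows", "body": {
  "deltas": [
    [[-0.02,0.0135,0.002],-0.013],
    [[-0.041,0.027,0.004],-0.027],
    [[-0.06,0.04,0.006],-0.04],
    [[-0.075,0.05,0.0075],-0.05],
    [[-0.083,0.0554,0.008],-0.0555]
  ]
}}

```text
clock: 20.88
tool_pos: [0.4515, -0.1289, 0.1478]
orientation: [180.0, 0.0, -70.5]
force: [0.5, -0.8, 0.3]
opening: 0.0834
gripper_force: 0.0
```

Emit:
{"method": "send_rows", "body": {
  "deltas": [
    [[0,0,0],0],
    [[0,0,0],0],
    [[0,0,0],0],
    [[0,0,0],0],
    [[0,0,0],0]
  ]
}}

```text
clock: 21.3
tool_pos: [0.4536, -0.13, 0.1478]
orientation: [180.0, -0.0, -70.7]
force: [0.0, 0.3, 1.0]
opening: 0.083
gripper_force: 0.0
```

```bash
python3 -c "
from look import *
from plan import *
meas('coil_green_center',views=['side']);meas('weight_small_center',.004); 
plan((.4538,-.1299,.073,-70.6))
s=ctrl.snapshot('side'); cv2.imwrite('pics/s3.png',cv2.resize(s['color'][100:260,180:420,::-1],None,fx=3,fy=3,interpolation=cv2.INTER_CUBIC))"
```

```text
side coil_green_center [(0.58, [316.0, 187.0])]
  fit [ 456.2 -135.4] 22.0 [np.float64(0.92)]
top weight_small_center [(0.66, [371.0, 197.0])]
side weight_small_center [(0.47, [294.0, 160.0])]
  fit [ 571.5 -236.6] 97.8 [np.float64(0.93)]
  fit [ 587.9 -250.9] 122.9 [np.float64(0.28)]
t 21.6 now [ 453.2 -129.8  147.8] -70.63
-> (0.4538, -0.1299, 0.073, -70.6)
   [ 0.0004 -0.0007  0.0936] turn -0.0003
```

View pics/s3.png

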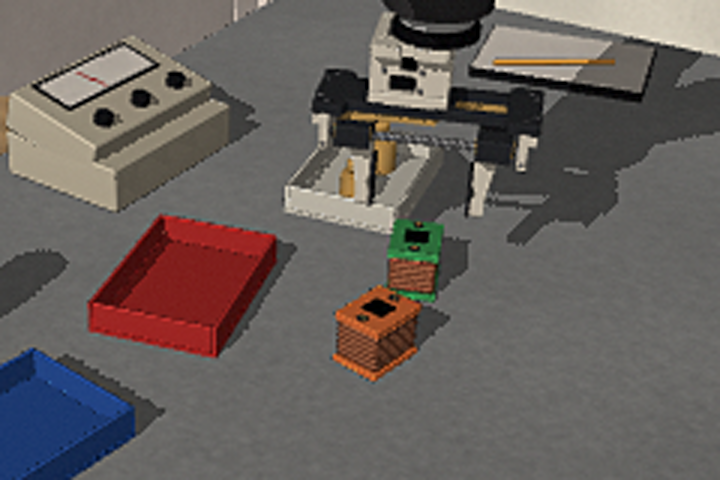

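Both weights stand in the white tray (crop 347,178 and 385,150), and the gripper is above the green coil (415,258). Down and grip.

Emit:
{"method": "send_rows", "body": {
  "deltas": [
    [[0,-0.0005,0.02],0],
    [[0,-0.0005,0.05],0],
    [[0,-0.0005,0.075],0],
    [[0,-0.0005,0.088],0],
    [[0,-0.0005,0.0935],0]
  ]
}}

```text
clock: 22.07
tool_pos: [0.4526, -0.1297, 0.0715]
orientation: [179.8, 0.0, -70.6]
force: [-1.0, 0.1, 0.5]
opening: 0.0833
gripper_force: 0.0
```

Emit:
{"method": "send_rows", "body": {
  "deltas": [
    [[0,0,0],0],
    [[0,0,0],0],
    [[0,0,0],0],
    [[0,0,0],0],
    [[0,0,0],0]
  ]
}}

```text
clock: 22.48
tool_pos: [0.454, -0.1295, 0.0739]
orientation: [-179.9, -0.0, -70.6]
force: [-0.8, 0.1, -0.1]
opening: 0.0831
gripper_force: 0.0
```

Emit:
{"method": "send_rows", "body": {
  "deltas": [
    [[0,0,0],0],
    [[0,0,0],0],
    [[0,0,0],0],
    [[0,0,0],0],
    [[0,0,0],0]
  ],
  "gripper": 0
}}

```text
clock: 22.9
tool_pos: [0.4535, -0.1296, 0.0732]
orientation: [-180.0, -0.0, -70.6]
force: [-0.2, 0.5, -0.4]
opening: 0.0555
gripper_force: 0.0
```

Emit:
{"method": "send_rows", "body": {
  "deltas": [
    [[0,0,0],0],
    [[0,0,0],0],
    [[0,0,0],0],
    [[0,0,0],0],
    [[0,0,0],0]
  ]
}}

```text
clock: 23.32
tool_pos: [0.4533, -0.1296, 0.0731]
orientation: [180.0, 0.0, -70.6]
force: [-1.9, -0.6, 1.1]
opening: 0.0464
gripper_force: 29.9
```

```bash
python3 -c "
from plan import *
a=np.radians(-9.3)
for v in (-38,38): print(v, .6076-np.sin(a)*v/1e3, .2715+np.cos(a)*v/1e3)
plan((.4538,-.1299,.165,-70.6),(.6015,.2340,.165,-99.3))"
```

```text
-38 0.6014590547980723 0.23399948277654134
38 0.6137409452019278 0.30900051722345867
t 23.32 now [ 453.3 -129.6   73.1] -70.62
-> (0.4538, -0.1299, 0.165, -70.6)
   [ 0.0006 -0.0005 -0.1149] turn -0.0002
-> (0.6015, 0.234, 0.165, -99.3)
   [-0.0919 -0.0813 -0.    ] turn 0.0797
   [-0.1014 -0.0692 -0.    ] turn 0.0797
   [-0.1092 -0.056  -0.    ] turn 0.0797
   [-0.1154 -0.0419 -0.    ] turn 0.0797
```

Emit:
{"method": "send_rows", "body": {
  "deltas": [
    [[0,0,-0.01],0],
    [[0,0,-0.037],0],
    [[0,0,-0.072],0],
    [[0,0,-0.102],0],
    [[0,0,-0.115],0]
  ]
}}

```text
clock: 23.73
tool_pos: [0.4548, -0.1295, 0.1686]
orientation: [-179.8, -0.1, -70.6]
force: [1.8, 0.7, -1.6]
opening: 0.0459
gripper_force: 29.9
```

Emit:
{"method": "send_rows", "body": {
  "deltas": [
    [[0,0,0],0],
    [[0,0,0],0],
    [[0,0,0],0],
    [[0,0,0],0],
    [[0,0,0],0]
  ]
}}

```text
clock: 24.15
tool_pos: [0.4529, -0.1296, 0.164]
orientation: [179.9, 0.0, -70.6]
force: [-0.9, 0.5, -1.7]
opening: 0.0459
gripper_force: 29.9
```

```bash
python3 -c "
from plan import *
print(ctrl.get_obs()['force'])
plan((.6137,.3090,.165,-99.3))"
```

```text
[-0.86251461  0.4683121  -1.74553657]
t 24.15 now [ 452.9 -129.6  164. ] -70.62
-> (0.6137, 0.309, 0.165, -99.3)
   [-0.1126 -0.0929 -0.0003] turn 0.0797
   [-0.1233 -0.0781 -0.0003] turn 0.0797
   [-0.1321 -0.0621 -0.0003] turn 0.0797
   [-0.1388 -0.0451 -0.0003] turn 0.0797
```

Emit:
{"method": "send_rows", "body": {
  "deltas": [
    [[-0.01,-0.008,0],0.007],
    [[-0.031,-0.026,0],0.022],
    [[-0.057,-0.047,0],0.04],
    [[-0.084,-0.07,0],0.06],
    [[-0.1126,-0.0929,0],0.08]
  ]
}}

```text
clock: 24.57
tool_pos: [0.4937, -0.0191, 0.1644]
orientation: [179.9, -0.0, -77.9]
force: [-0.1, -0.5, -2.6]
opening: 0.0459
gripper_force: 29.9
```

Emit:
{"method": "send_rows", "body": {
  "deltas": [
    [[-0.025,-0.016,0],0.016],
    [[-0.049,-0.031,0],0.032],
    [[-0.074,-0.047,0],0.048],
    [[-0.099,-0.062,0],0.064],
    [[-0.1233,-0.0781,0],0.08]
  ]
}}

```text
clock: 24.98
tool_pos: [0.5338, 0.0908, 0.1641]
orientation: [179.9, -0.0, -85.1]
force: [0.3, -0.0, -1.4]
opening: 0.046
gripper_force: 29.9
```

Emit:
{"method": "send_rows", "body": {
  "deltas": [
    [[-0.026,-0.012,0],0.016],
    [[-0.053,-0.025,0],0.032],
    [[-0.079,-0.037,0],0.048],
    [[-0.106,-0.05,0],0.064],
    [[-0.1321,-0.0621,0],0.08]
  ]
}}

```text
clock: 25.4
tool_pos: [0.5743, 0.2003, 0.1639]
orientation: [179.9, -0.1, -92.3]
force: [0.8, 0.1, -2.4]
opening: 0.0458
gripper_force: 29.9
```

Emit:
{"method": "send_rows", "body": {
  "deltas": [
    [[-0.034,-0.011,0],0.02],
    [[-0.068,-0.022,0],0.04],
    [[-0.1,-0.0325,0],0.058],
    [[-0.126,-0.041,0],0.072],
    [[-0.1388,-0.0451,0],0.079]
  ]
}}

```text
clock: 25.82
tool_pos: [0.6151, 0.3112, 0.1633]
orientation: [179.9, -0.1, -99.3]
force: [0.8, -0.2, -2.1]
opening: 0.0459
gripper_force: 29.9
```

Emit:
{"method": "send_rows", "body": {
  "deltas": [
    [[0,0,0],0],
    [[0,0,0],0],
    [[0,0,0],0],
    [[0,0,0],0],
    [[0,0,0],0]
  ]
}}

```text
clock: 26.23
tool_pos: [0.6145, 0.3079, 0.1653]
orientation: [180.0, -0.0, -99.4]
force: [0.6, 0.6, -1.8]
opening: 0.046
gripper_force: 29.9
```

```bash
python3 -c "
from plan import *
print(ctrl.get_obs()['force'])
plan((.6137,.3090,.0775,-99.3))"
```

```text
[ 0.5641893   0.56929103 -1.82514319]
t 26.23 now [614.5 307.9 165.3] -99.36
-> (0.6137, 0.309, 0.0775, -99.3)
   [-0.0012  0.0012  0.1098] turn -0.0007
```

Emit:
{"method": "send_rows", "body": {
  "deltas": [
    [[0,0,0.015],0],
    [[-0.0005,0.0005,0.045],0],
    [[-0.0008,0.0005,0.075],0],
    [[-0.0008,0.0005,0.096],0],
    [[-0.0008,0.0005,0.105],0]
  ]
}}

```text
clock: 26.65
tool_pos: [0.6128, 0.3081, 0.0776]
orientation: [179.8, -0.2, -99.4]
force: [-0.3, -0.0, -2.8]
opening: 0.0463
gripper_force: 29.9
```

Emit:
{"method": "send_rows", "body": {
  "deltas": [
    [[0,0,0],0],
    [[0,0,0.001],0],
    [[0,0,0.002],0],
    [[0,0,0.003],0],
    [[0,0,0.0035],0]
  ]
}}

```text
clock: 27.07
tool_pos: [0.6147, 0.3098, 0.0792]
orientation: [-179.9, 0.1, -99.3]
force: [-0.3, 0.2, -2.1]
opening: 0.0457
gripper_force: 29.9
```

Emit:
{"method": "send_rows", "body": {
  "deltas": [
    [[0,0,0.0003],0],
    [[0,0,0.0006],0],
    [[0,0,0.0009],0],
    [[0,0,0.001],0],
    [[0,0,0.001],0]
  ]
}}

```text
clock: 27.48
tool_pos: [0.6143, 0.3096, 0.0776]
orientation: [-180.0, 0.0, -99.3]
force: [0.1, -0.7, -1.1]
opening: 0.0459
gripper_force: 29.9
```

Emit:
{"method": "send_rows", "body": {
  "deltas": [
    [[0,0,0.0002],0],
    [[0,0,0.0004],0],
    [[0,0,0.0006],0],
    [[0,0,0.0008],0],
    [[0,0,0.0008],0]
  ]
}}

```text
clock: 27.9
tool_pos: [0.6143, 0.3096, 0.0771]
orientation: [-180.0, 0.0, -99.3]
force: [-0.3, 0.1, 0.5]
opening: 0.0462
gripper_force: 29.9
```

Emit:
{"method": "send_rows", "body": {
  "deltas": [
    [[0,0,0],0],
    [[0,0,0],0],
    [[0,0,0],0],
    [[0,0,0],0],
    [[0,0,0],0]
  ],
  "gripper": 0.62
}}

```text
clock: 28.32
tool_pos: [0.6144, 0.3096, 0.0769]
orientation: [-180.0, 0.0, -99.3]
force: [-0.3, 0.6, -0.6]
opening: 0.0542
gripper_force: 0.0
```

Emit:
{"method": "send_rows", "body": {
  "deltas": [
    [[0,0,-0.006],0],
    [[0,0,-0.025],0],
    [[0,0,-0.055],0],
    [[0,0,-0.085],0],
    [[0,0,-0.105],0]
  ]
}}

```text
clock: 28.73
tool_pos: [0.615, 0.3099, 0.1637]
orientation: [-179.9, 0.1, -99.3]
force: [0.4, 0.5, 0.8]
opening: 0.0544
gripper_force: 0.0
```

```bash
python3 -c "
from look import *
from plan import *
meas('coil_green_center',.004);meas('coil_orange_center')
plan((.4277,-.0039,.15,-100.7))"
```

```text
top coil_green_center [(0.66, [133.0, 177.0])]
side coil_green_center [(0.75, [167.0, 251.0])]
  fit [611.3 297.3] 162.7 [np.float64(0.65)]
  fit [616. 306.] 169.3 [np.float64(0.91)]
top coil_orange_center [(0.8, [268.0, 261.0])]
side coil_orange_center [(0.98, [306.0, 208.0])]
  fit [426.6  -2.4] 171.5 [np.float64(0.93)]
  fit [429.3  -6.5] 0.4 [np.float64(0.91)]
t 29.13 now [613.9 309.2 159.7] -99.33
-> (0.4277, -0.0039, 0.15, -100.7)
   [0.1413 0.0554 0.0041] turn 0.0051
   [0.1417 0.0543 0.0041] turn 0.0051
   [0.1422 0.0532 0.0041] turn 0.0051
```

Emit:
{"method": "send_rows", "body": {
  "deltas": [
    [[0.014,0.006,0],0],
    [[0.042,0.016,0.001],0.001],
    [[0.074,0.029,0.002],0.002],
    [[0.108,0.042,0.003],0.004],
    [[0.1413,0.0554,0.004],0.005]
  ],
  "gripper": 0.95
}}

```text
clock: 29.55
tool_pos: [0.5512, 0.204, 0.1566]
orientation: [179.9, -0.1, -99.8]
force: [0.9, 0.2, 1.0]
opening: 0.0809
gripper_force: 0.0
```

Emit:
{"method": "send_rows", "body": {
  "deltas": [
    [[0.028,0.011,0.001],0.001],
    [[0.057,0.022,0.002],0.002],
    [[0.085,0.033,0.002],0.003],
    [[0.113,0.043,0.003],0.004],
    [[0.1417,0.0543,0.004],0.005]
  ]
}}

```text
clock: 29.97
tool_pos: [0.4894, 0.0998, 0.1539]
orientation: [180.0, -0.0, -100.2]
force: [1.0, -0.5, 0.2]
opening: 0.0834
gripper_force: 0.0
```

Emit:
{"method": "send_rows", "body": {
  "deltas": [
    [[0.034,0.013,0.001],0.001],
    [[0.069,0.026,0.002],0.002],
    [[0.102,0.038,0.003],0.003],
    [[0.129,0.048,0.004],0.004],
    [[0.1422,0.0532,0.004],0.005]
  ]
}}

```text
clock: 30.38
tool_pos: [0.4259, -0.0056, 0.1506]
orientation: [179.9, -0.1, -100.7]
force: [-0.3, -0.4, -0.1]
opening: 0.0831
gripper_force: 0.0
```

Emit:
{"method": "send_rows", "body": {
  "deltas": [
    [[0,0,0],0],
    [[0,0,0],0],
    [[0,0,0],0],
    [[0,0,0],0],
    [[0,0,0],0]
  ]
}}

```text
clock: 30.8
tool_pos: [0.4287, -0.0029, 0.1512]
orientation: [180.0, -0.0, -100.6]
force: [-0.9, -0.5, 0.1]
opening: 0.0831
gripper_force: 0.0
```

```bash
python3 -c "
from look import *
from plan import *
meas('coil_green_center',.004,['top'])
plan((.4277,-.0039,.073,-100.7))
s=ctrl.snapshot('side'); cv2.imwrite('pics/s4.png',cv2.resize(s['color'][130:290,120:360,::-1],None,fx=3,fy=3,interpolation=cv2.INTER_CUBIC))"
```

```text
top coil_green_center [(0.8, [132.0, 177.0])]
  fit [613.2 308.5] 171.7 [np.float64(0.94)]
t 30.9 now [428.5  -3.1 151.1] -100.63
-> (0.4277, -0.0039, 0.073, -100.7)
   [0.0012 0.0007 0.0977] turn 0.0008
```

View pics/s4.png

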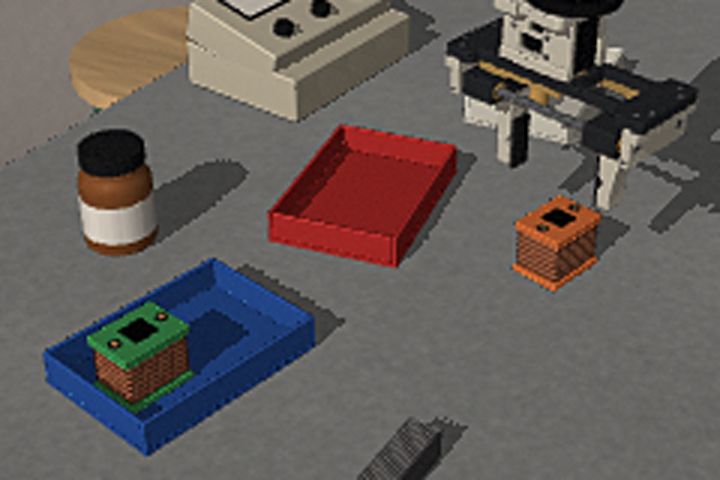

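The green coil stands flat in the far half of the blue tray (crop 140,355). The gripper is open above the orange coil (557,243).

Emit:
{"method": "send_rows", "body": {
  "deltas": [
    [[0,0,0.02],0],
    [[0.0005,0.0005,0.05],0],
    [[0.0008,0.0005,0.078],0],
    [[0.0008,0.0005,0.092],0],
    [[0.0008,0.0005,0.0977],0]
  ]
}}

```text
clock: 31.37
tool_pos: [0.4268, -0.0044, 0.0714]
orientation: [179.8, -0.1, -100.7]
force: [-0.3, -0.5, -0.3]
opening: 0.0831
gripper_force: 0.0
```

Emit:
{"method": "send_rows", "body": {
  "deltas": [
    [[0,0,0],0],
    [[0,0,0],0],
    [[0,0,0],0],
    [[0,0,0],0],
    [[0,0,0],0]
  ]
}}

```text
clock: 31.78
tool_pos: [0.4281, -0.0039, 0.0739]
orientation: [-179.9, 0.1, -100.7]
force: [-0.1, -0.9, 0.7]
opening: 0.0834
gripper_force: 0.0
```

Emit:
{"method": "send_rows", "body": {
  "deltas": [
    [[0,0,0],0],
    [[0,0,0],0],
    [[0,0,0],0],
    [[0,0,0],0],
    [[0,0,0],0]
  ],
  "gripper": 0
}}

```text
clock: 32.2
tool_pos: [0.4277, -0.0041, 0.0732]
orientation: [-180.0, 0.0, -100.7]
force: [0.5, 0.4, 0.5]
opening: 0.0553
gripper_force: 0.0
```

Emit:
{"method": "send_rows", "body": {
  "deltas": [
    [[0,0,0],0],
    [[0,0,0],0],
    [[0,0,0],0],
    [[0,0,0],0],
    [[0,0,0],0]
  ]
}}

```text
clock: 32.62
tool_pos: [0.4276, -0.0041, 0.0731]
orientation: [180.0, -0.0, -100.7]
force: [-0.6, 0.0, 0.0]
opening: 0.0457
gripper_force: 30.0
```

Emit:
{"method": "send_rows", "body": {
  "deltas": [
    [[0,0,-0.01],0],
    [[0,0,-0.037],0],
    [[0,0,-0.072],0],
    [[0,0,-0.102],0],
    [[0,0,-0.115],0]
  ]
}}

```text
clock: 33.03
tool_pos: [0.4286, -0.0038, 0.1685]
orientation: [-179.8, 0.1, -100.6]
force: [-0.2, 0.5, -2.1]
opening: 0.0458
gripper_force: 30.0
```

Emit:
{"method": "send_rows", "body": {
  "deltas": [
    [[0,0,0],0],
    [[0,0,0],0],
    [[0,0,0],0],
    [[0,0,0],0],
    [[0,0,0],0]
  ]
}}

```text
clock: 33.45
tool_pos: [0.4271, -0.0044, 0.1642]
orientation: [179.9, -0.1, -100.7]
force: [-0.2, 0.8, -2.5]
opening: 0.046
gripper_force: 30.0
```

```bash
python3 -c "
from plan import *
plan((.6015,.2340,.165,-99.3))"
```

```text
t 33.45 now [427.1  -4.4 164.2] -100.68
-> (0.6015, 0.234, 0.165, -99.3)
   [-0.1111 -0.053  -0.0004] turn -0.0051
   [-0.1106 -0.0539 -0.0004] turn -0.0051
   [-0.1102 -0.0548 -0.0004] turn -0.0051
```

Emit:
{"method": "send_rows", "body": {
  "deltas": [
    [[-0.01,-0.005,0],0],
    [[-0.031,-0.015,0],-0.001],
    [[-0.056,-0.027,0],-0.002],
    [[-0.083,-0.04,0],-0.004],
    [[-0.1111,-0.053,0],-0.005]
  ]
}}

```text
clock: 33.87
tool_pos: [0.4871, 0.0772, 0.1648]
orientation: [-180.0, -0.0, -100.2]
force: [0.2, -1.1, -2.2]
opening: 0.0459
gripper_force: 30.0
```

Emit:
{"method": "send_rows", "body": {
  "deltas": [
    [[-0.022,-0.011,0],-0.001],
    [[-0.044,-0.022,0],-0.002],
    [[-0.066,-0.032,0],-0.003],
    [[-0.088,-0.043,0],-0.004],
    [[-0.1106,-0.0539,0],-0.005]
  ]
}}

```text
clock: 34.28
tool_pos: [0.545, 0.1568, 0.1643]
orientation: [180.0, -0.0, -99.7]
force: [-0.5, 0.7, -2.1]
opening: 0.0458
gripper_force: 30.0
```

Emit:
{"method": "send_rows", "body": {
  "deltas": [
    [[-0.027,-0.013,0],-0.001],
    [[-0.054,-0.027,0],-0.002],
    [[-0.079,-0.039,0],-0.003],
    [[-0.1,-0.05,0],-0.004],
    [[-0.1102,-0.0548,0],-0.005]
  ]
}}

```text
clock: 34.7
tool_pos: [0.6038, 0.2373, 0.1639]
orientation: [-180.0, -0.0, -99.2]
force: [0.2, -0.1, -1.5]
opening: 0.0459
gripper_force: 30.0
```

Emit:
{"method": "send_rows", "body": {
  "deltas": [
    [[0,0,0],0],
    [[0,0,0],0],
    [[0,0,0],0],
    [[0,0,0],0],
    [[0,0,0],0]
  ]
}}

```text
clock: 35.12
tool_pos: [0.6018, 0.2337, 0.1654]
orientation: [-180.0, 0.0, -99.4]
force: [0.7, -0.9, -1.8]
opening: 0.0456
gripper_force: 30.0
```

```bash
python3 -c "
from plan import *
plan((.6015,.2340,.0775,-99.3))"
```

```text
t 35.12 now [601.8 233.7 165.4] -99.35
-> (0.6015, 0.234, 0.0775, -99.3)
   [-0.0003  0.0004  0.1098] turn -0.0006
```

Emit:
{"method": "send_rows", "body": {
  "deltas": [
    [[0,0,0.015],0],
    [[0,0,0.045],0],
    [[0,0,0.075],0],
    [[0,0,0.096],0],
    [[0,0,0.105],0]
  ]
}}

```text
clock: 35.53
tool_pos: [0.6005, 0.233, 0.0778]
orientation: [179.8, -0.2, -99.4]
force: [0.2, -0.5, -3.1]
opening: 0.0457
gripper_force: 30.0
```

Emit:
{"method": "send_rows", "body": {
  "deltas": [
    [[0,0,0],0],
    [[0,0,0.001],0],
    [[0,0,0.002],0],
    [[0,0,0.003],0],
    [[0,0,0.0035],0]
  ]
}}

```text
clock: 35.95
tool_pos: [0.6025, 0.2345, 0.0793]
orientation: [-179.9, 0.1, -99.3]
force: [-0.3, -0.5, -2.0]
opening: 0.0459
gripper_force: 30.0
```

Emit:
{"method": "send_rows", "body": {
  "deltas": [
    [[0,0,0.0003],0],
    [[0,0,0.0006],0],
    [[0,0,0.0009],0],
    [[0,0,0.001],0],
    [[0,0,0.001],0]
  ]
}}

```text
clock: 36.37
tool_pos: [0.6021, 0.2343, 0.0775]
orientation: [-180.0, 0.0, -99.3]
force: [-0.5, -0.1, -1.6]
opening: 0.0458
gripper_force: 30.0
```

Emit:
{"method": "send_rows", "body": {
  "deltas": [
    [[0,0,0.0002],0],
    [[0,0,0.0004],0],
    [[0,0,0.0006],0],
    [[0,0,0.0008],0],
    [[0,0,0.0008],0]
  ]
}}

```text
clock: 36.78
tool_pos: [0.6021, 0.2343, 0.0772]
orientation: [-180.0, 0.0, -99.3]
force: [-0.9, -0.0, 2.3]
opening: 0.0454
gripper_force: 30.0
```

Emit:
{"method": "send_rows", "body": {
  "deltas": [
    [[0,0,0],0],
    [[0,0,0],0],
    [[0,0,0],0],
    [[0,0,0],0],
    [[0,0,0],0]
  ],
  "gripper": 0.62
}}

```text
clock: 37.2
tool_pos: [0.6022, 0.2343, 0.0769]
orientation: [-180.0, 0.0, -99.3]
force: [-0.2, -0.2, -0.1]
opening: 0.054
gripper_force: 0.0
```

Emit:
{"method": "send_rows", "body": {
  "deltas": [
    [[0,0,-0.006],0],
    [[0,0,-0.025],0],
    [[0,0,-0.055],0],
    [[0,0,-0.085],0],
    [[0,0,-0.105],0]
  ]
}}

```text
clock: 37.62
tool_pos: [0.6027, 0.2345, 0.1635]
orientation: [-179.9, 0.1, -99.3]
force: [0.3, 0.4, 0.0]
opening: 0.0546
gripper_force: 0.0
```

```bash
python3 -c "
from plan import *
plan((.398,.2986,.15,-87))"
```

```text
t 37.62 now [602.7 234.5 163.5] -99.3
-> (0.398, 0.2986, 0.15, -87)
   [-0.0188  0.1327  0.0085] turn -0.0683
   [-0.0329  0.13    0.0085] turn -0.0683
```

Emit:
{"method": "send_rows", "body": {
  "deltas": [
    [[-0.002,0.013,0.001],-0.006],
    [[-0.005,0.038,0.002],-0.019],
    [[-0.01,0.069,0.004],-0.035],
    [[-0.014,0.1,0.006],-0.052],
    [[-0.0188,0.1327,0.0085],-0.068]
  ],
  "gripper": 0.85
}}

```text
clock: 38.03
tool_pos: [0.4986, 0.2662, 0.1539]
orientation: [180.0, 0.0, -93.2]
force: [-0.1, 0.8, 0.5]
opening: 0.074
gripper_force: 0.0
```

Emit:
{"method": "send_rows", "body": {
  "deltas": [
    [[-0.008,0.032,0.002],-0.016],
    [[-0.016,0.063,0.004],-0.033],
    [[-0.024,0.094,0.006],-0.049],
    [[-0.03,0.119,0.0075],-0.062],
    [[-0.0329,0.13,0.0085],-0.068]
  ]
}}

```text
clock: 38.45
tool_pos: [0.3952, 0.2984, 0.1473]
orientation: [180.0, -0.0, -86.9]
force: [0.9, -0.9, -0.4]
opening: 0.0745
gripper_force: 0.0
```

Emit:
{"method": "send_rows", "body": {
  "deltas": [
    [[0,0,0],0],
    [[0,0,0],0],
    [[0,0,0],0],
    [[0,0,0],0],
    [[0,0,0],0]
  ]
}}

```text
clock: 38.87
tool_pos: [0.398, 0.2981, 0.1471]
orientation: [180.0, -0.0, -87.2]
force: [0.1, -0.4, 0.2]
opening: 0.0743
gripper_force: 0.0
```

```bash
python3 -c "
from look import *
from plan import *
meas('coil_orange_center',.004);meas('core_bar_center')
plan((.398,.2986,.0715,-87))
s=ctrl.snapshot('side'); cv2.imwrite('pics/s5.png',cv2.resize(s['color'][160:320,120:360,::-1],None,fx=3,fy=3,interpolation=cv2.INTER_CUBIC))"
```

```text
top coil_orange_center [(0.89, [163.0, 183.0])]
side coil_orange_center [(0.85, [189.0, 235.0])]
  fit [601.5 232.7] 169.9 [np.float64(0.93)]
  fit [606.2 236.3] 58.2 [np.float64(0.79)]
top core_bar_center [(0.34, [144.0, 188.0])]
side core_bar_center [(0.81, [250.0, 292.0])]
  fit [612.4 277.7] 81.2 [np.float64(0.13)]
  fit [399.4 296.4] 5.8 [np.float64(0.89)]
t 39.27 now [397.5 298.3 147.3] -87.09
-> (0.398, 0.2986, 0.0715, -87)
   [-0.0003 -0.0007  0.0947] turn -0.001
```

View pics/s5.png

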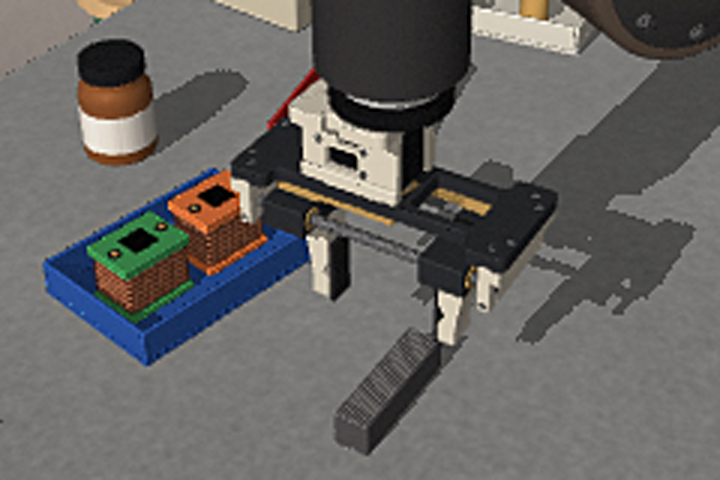

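Both coils stand in the blue tray with a gap between them (crop 137,260 and 215,220). The gripper is above the bar (395,390).

Emit:
{"method": "send_rows", "body": {
  "deltas": [
    [[0,-0.0005,0.02],0],
    [[0,-0.0005,0.05],0],
    [[0,-0.0005,0.075],0],
    [[0,-0.0005,0.087],0],
    [[0,-0.0005,0.092],0]
  ]
}}

```text
clock: 39.73
tool_pos: [0.3973, 0.2977, 0.0723]
orientation: [179.9, -0.1, -87.1]
force: [-0.4, -0.6, 0.4]
opening: 0.0744
gripper_force: 0.0
```

Emit:
{"method": "send_rows", "body": {
  "deltas": [
    [[0,0,0],0],
    [[0,0,0.001],0],
    [[0,0,0.002],0],
    [[0,0,0.0027],0],
    [[0,0,0.0027],0]
  ]
}}

```text
clock: 40.15
tool_pos: [0.398, 0.2987, 0.0722]
orientation: [-180.0, 0.1, -87.1]
force: [-0.4, 1.0, 1.1]
opening: 0.0744
gripper_force: 0.0
```

Emit:
{"method": "send_rows", "body": {
  "deltas": [
    [[0,0,0],0],
    [[0,0,0],0],
    [[0,0,0],0],
    [[0,0,0],0],
    [[0,0,0],0]
  ],
  "gripper": 0
}}

```text
clock: 40.57
tool_pos: [0.3978, 0.2984, 0.0716]
orientation: [-180.0, 0.0, -87.1]
force: [1.0, 0.5, 0.4]
opening: 0.0468
gripper_force: 0.0
```

Emit:
{"method": "send_rows", "body": {
  "deltas": [
    [[0,0,0],0],
    [[0,0,0],0],
    [[0,0,0],0],
    [[0,0,0],0],
    [[0,0,0],0]
  ]
}}

```text
clock: 40.98
tool_pos: [0.3977, 0.2983, 0.0715]
orientation: [180.0, -0.0, -87.1]
force: [-0.2, -0.0, -0.8]
opening: 0.0261
gripper_force: 30.0
```

Emit:
{"method": "send_rows", "body": {
  "deltas": [
    [[0,0,0],0],
    [[0,0,0],0],
    [[0,0,0],0],
    [[0,0,0],0],
    [[0,0,0],0]
  ]
}}

```text
clock: 41.4
tool_pos: [0.3977, 0.2983, 0.0715]
orientation: [180.0, -0.0, -87.1]
force: [-1.1, 0.2, -0.4]
opening: 0.0258
gripper_force: 30.0
```

Emit:
{"method": "send_rows", "body": {
  "deltas": [
    [[0,0,-0.008],0],
    [[0,0,-0.034],0],
    [[0,0,-0.068],0],
    [[0,0,-0.1],0],
    [[0,0,-0.115],0]
  ]
}}

```text
clock: 41.82
tool_pos: [0.3983, 0.299, 0.1666]
orientation: [-179.9, 0.1, -87.1]
force: [0.6, -0.4, -4.1]
opening: 0.0258
gripper_force: 30.0
```

Emit:
{"method": "send_rows", "body": {
  "deltas": [
    [[0,0,0],0],
    [[0,0,0],0],
    [[0,0,0],0],
    [[0,0,0],0],
    [[0,0,0],0]
  ]
}}

```text
clock: 42.23
tool_pos: [0.3974, 0.2978, 0.1623]
orientation: [179.9, -0.1, -87.1]
force: [-0.8, -0.8, -3.4]
opening: 0.0255
gripper_force: 30.0
```

```bash
python3 -c "
from plan import *
o=ctrl.get_obs();print(o['force'],o['moment'])
plan((.6187,.0042,.163,-77))"
```

```text
[-0.79520956 -0.78954536 -3.35083856] [0.02701698 0.11386891 0.0338804 ]
t 42.23 now [397.4 297.8 162.3] -87.09
-> (0.6187, 0.0042, 0.163, -77)
   [ 0.1269 -0.0859 -0.0003] turn -0.0374
   [ 0.1317 -0.0783 -0.0003] turn -0.0374
   [ 0.136  -0.0704 -0.0003] turn -0.0374
```

Emit:
{"method": "send_rows", "body": {
  "deltas": [
    [[0.01,-0.007,0],-0.003],
    [[0.033,-0.022,0],-0.01],
    [[0.062,-0.042,0],-0.018],
    [[0.094,-0.063,0],-0.027],
    [[0.1269,-0.0859,0],-0.0374]
  ]
}}

```text
clock: 42.65
tool_pos: [0.472, 0.1992, 0.1629]
orientation: [179.9, -0.0, -83.6]
force: [0.4, 0.0, -4.0]
opening: 0.026
gripper_force: 30.0
```

Emit:
{"method": "send_rows", "body": {
  "deltas": [
    [[0.026,-0.016,0],-0.0075],
    [[0.053,-0.031,0],-0.015],
    [[0.079,-0.047,0],-0.0225],
    [[0.105,-0.063,0],-0.03],
    [[0.1317,-0.0783,0],-0.0374]
  ]
}}

```text
clock: 43.07
tool_pos: [0.546, 0.1009, 0.1628]
orientation: [179.9, -0.0, -80.3]
force: [1.0, 0.5, -4.2]
opening: 0.0255
gripper_force: 30.0
```

Emit:
{"method": "send_rows", "body": {
  "deltas": [
    [[0.033,-0.017,0],-0.009],
    [[0.066,-0.034,0],-0.018],
    [[0.097,-0.05,0],-0.027],
    [[0.123,-0.064,0],-0.034],
    [[0.136,-0.0704,0],-0.0374]
  ]
}}

```text
clock: 43.48
tool_pos: [0.6203, 0.002, 0.1623]
orientation: [179.9, -0.0, -77.0]
force: [2.0, 0.5, -3.9]
opening: 0.026
gripper_force: 30.0
```

Emit:
{"method": "send_rows", "body": {
  "deltas": [
    [[0,0,0],0],
    [[0,0,0],0],
    [[0,0,0],0],
    [[0,0,0],0],
    [[0,0,0],0]
  ]
}}

```text
clock: 43.9
tool_pos: [0.6187, 0.0056, 0.1636]
orientation: [180.0, 0.0, -76.9]
force: [-0.4, 0.1, -3.7]
opening: 0.0258
gripper_force: 30.0
```

```bash
python3 -c "
from plan import *
o=ctrl.get_obs();print(o['force'],o['moment'])
plan((.6187,.0042,.0755,-77))
from h import *
s=ctrl.snapshot('side'); cv2.imwrite('pics/s6.png',cv2.resize(s['color'][120:280,120:360,::-1],None,fx=3,fy=3,interpolation=cv2.INTER_CUBIC))"
```

```text
[-0.41840754  0.12285411 -3.6603575 ] [-0.01289883  0.08202038  0.01943706]
t 43.9 now [618.7   5.6 163.6] -76.92
-> (0.6187, 0.0042, 0.0755, -77)
   [0.0017 0.0004 0.1101] turn 0.0009
```

View pics/s6.png

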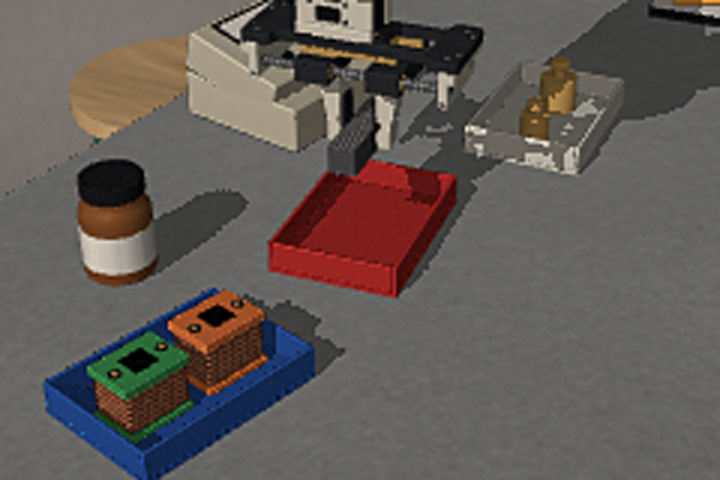

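The bar hangs level above the red tray (crop 350,140), the coils and weights are undisturbed, and the gripper is clear of the meter. Lowering.

Emit:
{"method": "send_rows", "body": {
  "deltas": [
    [[0,0,0.015],0],
    [[0.0005,0,0.045],0],
    [[0.001,0,0.075],0],
    [[0.001,0,0.096],0],
    [[0.001,0,0.105],0]
  ]
}}

```text
clock: 44.37
tool_pos: [0.6178, 0.0042, 0.0771]
orientation: [179.8, 0.0, -77.0]
force: [-0.8, 0.1, -4.6]
opening: 0.0254
gripper_force: 30.0
```

Emit:
{"method": "send_rows", "body": {
  "deltas": [
    [[0,0,0],0],
    [[0,0,0.001],0],
    [[0,0,0.002],0],
    [[0,0,0.003],0],
    [[0,0,0.0035],0]
  ]
}}

```text
clock: 44.78
tool_pos: [0.6199, 0.0042, 0.0778]
orientation: [-179.9, 0.0, -77.0]
force: [0.1, -0.4, -4.1]
opening: 0.0257
gripper_force: 30.0
```

Emit:
{"method": "send_rows", "body": {
  "deltas": [
    [[0,0,0.0003],0],
    [[0,0,0.0006],0],
    [[0,0,0.0009],0],
    [[0,0,0.001],0],
    [[0,0,0.001],0]
  ]
}}

```text
clock: 45.2
tool_pos: [0.6193, 0.004, 0.0759]
orientation: [180.0, -0.0, -77.0]
force: [-0.1, 0.6, -3.8]
opening: 0.0258
gripper_force: 30.0
```

Emit:
{"method": "send_rows", "body": {
  "deltas": [
    [[0,0,0.0002],0],
    [[0,0,0.0004],0],
    [[0,0,0.0006],0],
    [[0,0,0.0008],0],
    [[0,0,0.0008],0]
  ]
}}

```text
clock: 45.62
tool_pos: [0.6193, 0.004, 0.0755]
orientation: [-180.0, -0.0, -77.0]
force: [-1.6, 0.2, 0.2]
opening: 0.0258
gripper_force: 30.0
```

Emit:
{"method": "send_rows", "body": {
  "deltas": [
    [[0,0,0],0],
    [[0,0,0],0],
    [[0,0,0],0],
    [[0,0,0],0],
    [[0,0,0],0]
  ],
  "gripper": 0.5
}}

```text
clock: 46.03
tool_pos: [0.6195, 0.0041, 0.0754]
orientation: [-180.0, -0.0, -77.0]
force: [0.9, 1.3, 0.1]
opening: 0.0436
gripper_force: 0.0
```

Emit:
{"method": "send_rows", "body": {
  "deltas": [
    [[0,0,-0.006],0],
    [[0,0,-0.025],0],
    [[0,0,-0.055],0],
    [[0,0,-0.085],0],
    [[0,0,-0.105],0]
  ]
}}

```text
clock: 46.45
tool_pos: [0.62, 0.0041, 0.1619]
orientation: [-179.9, -0.0, -77.0]
force: [0.3, 0.0, -0.0]
opening: 0.0434
gripper_force: 0.0
```

Emit:
{"method": "send_rows", "body": {
  "deltas": [
    [[0,0.02,-0.02],0],
    [[0,0.05,-0.045],0],
    [[0,0.085,-0.07],0],
    [[0,0.115,-0.09],0],
    [[0,0.13,-0.1],0]
  ]
}}

```text
clock: 46.87
tool_pos: [0.5162, -0.02, 0.2419]
orientation: [-179.9, 0.0, -77.0]
force: [0.3, 0.4, 0.0]
opening: 0.0444
gripper_force: 0.0
```

Emit:
{"method": "send_rows", "body": {
  "deltas": [
    [[0,0.02,0],0],
    [[0,0.05,0],0],
    [[0,0.08,0],0],
    [[0,0.1,0],0],
    [[0,0.11,0],0]
  ]
}}

```text
clock: 47.28
tool_pos: [0.4304, -0.0398, 0.2398]
orientation: [-180.0, 0.0, -77.0]
force: [-0.7, 0.5, -0.5]
opening: 0.0437
gripper_force: 0.0
```

Emit:
{"method": "send_rows", "body": {
  "deltas": [
    [[0,0,0],0],
    [[0,0,0],0],
    [[0,0,0],0],
    [[0,0,0],0],
    [[0,0,0],0]
  ]
}}

```text
clock: 47.7
tool_pos: [0.433, -0.039, 0.239]
orientation: [180.0, -0.0, -77.0]
force: [0.5, 0.3, -0.0]
opening: 0.044
gripper_force: 0.0
```

```bash
python3 -c "
from look import *
for t in ['weight_big_center','weight_small_center','coil_green_center','coil_orange_center','core_bar_center']: meas(t,.004,['top'])
meas('jar',0,['top'])
a,b=ctrl.snapshot('top'),ctrl.snapshot('side')
im=np.vstack([cv2.resize(a['color'][30:260,90:440,::-1],(700,460))[:300*2],])
cv2.imwrite('pics/f_top.png',im)
cv2.imwrite('pics/f_side.png',cv2.resize(b['color'][100:300,120:400,::-1],None,fx=2.8,fy=2.8,interpolation=cv2.INTER_CUBIC))"
```

```text
top weight_big_center [(0.59, [403.0, 193.0])]
  fit [ 585.4 -314.7] 99.8 [np.float64(0.94)]
top weight_small_center [(0.56, [370.0, 197.0])]
  fit [ 572.3 -236.4] 90.3 [np.float64(0.92)]
top coil_green_center [(0.76, [128.0, 176.0])]
  fit [613.9 308.9] 170.8 [np.float64(0.95)]
top coil_orange_center [(0.95, [165.0, 182.0]), (0.26, [128.0, 174.0])]
  fit [602.1 233.3] 169.8 [np.float64(0.93)]
top core_bar_center [(0.95, [263.0, 178.0])]
  fit [618.4   5.3] 12.1 [np.float64(0.91)]
top jar [(0.63, [192.0, 110.0])]
  fit [769.2 169. ] 95.7 [np.float64(0.95)]
```

View pics/f_top.png

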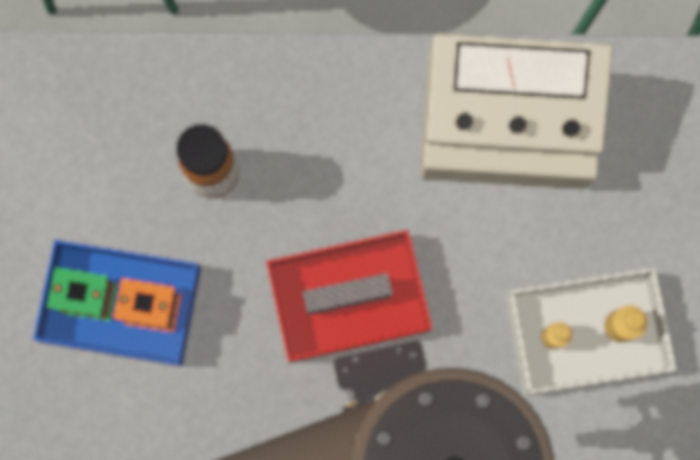

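View pics/f_side.png

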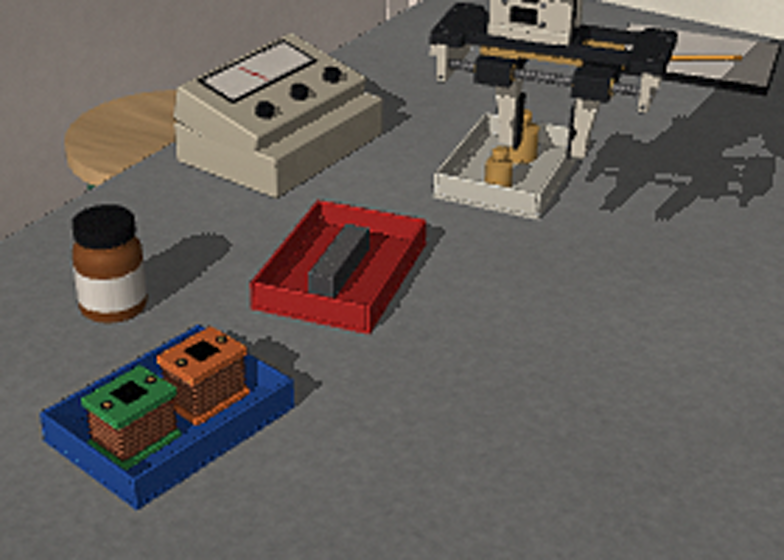

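The final views show the weights upright in the white tray (top crop 557,333 and 627,323). The coils stand clear of each other and the walls in blue (77,291 and 145,302), and the bar lies flat in the middle of red (347,293). The jar and meter have not moved, and the gripper is clear.

```bash
python3 -c "
from plant import ctrl
print(ctrl.close_job())"
```

```text
the job is handed in; nothing more can be done
None
```

The job is handed in: both weights stand in the white tray, both coils in the blue tray, and the bar lies flat in the red tray, with the jar and meter unmoved and the clock at about 48 s of the 128 s allowed.

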